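# Snap the inspection lamp into its spring clips

### The job

Lift the cylindrical inspection lamp out of its V-rest and press it down, level, into the two spring clips on the stand until both snap round it, with its thick lens head pointing at the small raised part table and the head's shoulder still about 10 mm clear of the nearer clip. Then slide it back along the clips until the shoulder rests against that clip, and let go. Be gentle: the clips are set at a height nobody has measured, so feel for them, never push on the stand through the lamp with more than 30 N, and leave the other things on the bench where they are.

Things in the scene. Friction and masses are not known exactly. Their poses are not given: they have to be found in the camera images.
- lamp: Inspection lamp, 144 to 234 g: bare-metal round shaft 26 mm in diameter with a domed tail, and a black lens head 38 mm in diameter. Origin on the axis, the place to grip; +x along the axis to the head. Head from x = 44 (its shoulder) to 80 mm, tail end at x = -85 mm. Roll does not matter. Starts level in the rest, axis 42.5 mm above the bench.
- shoulder (a point): Point on the lamp's axis in the plane of the head's rear face (the shoulder), at x = 44 mm of the lamp.
- rest: Grey plastic V-rest, fixed to the bench: base 130 x 60 x 10 mm, two open-topped V-supports, 10 mm thick, at x = -30 and +30 mm, 48 mm high. Origin: centre of its underside; x along the lamp, which lies in it with its head to +x and its origin about over the rest's origin.
- stand: Fixed lamp stand, steel base 300 x 90 x 8 mm. Origin on the bench below the middle between two spring clips; +x along the clips' line to the part table; z up. The clips' height is set anew each time and is NOT measured: the axis of a lamp fully home lies 78 to 108 mm above the bench, at y = 0. With the shoulder home too, the lamp's origin is over this origin. A 20 mm wide beam runs 34 mm below the home axis.
- clip_head (a point): Point on the bench under the middle of the clip nearer the part table (stand x = 38 mm). A clip is 12 mm wide along x: its outer face, the stop for the shoulder, is at stand x = 44 mm. It is a pair of hinged spring-steel fingers with flared tips, mouth 35 mm wide 18 mm above the home axis, throat 19 mm wide 8 mm above it; below is a hard saddle.
- clip_tail (a point): The same under the other clip (stand x = -38 mm); 64 mm are free between the clips for gripper fingers. The lamp meets the flares with its axis some 18 mm above home. Pressing it into both clips takes 8 to 20 N together; the force falls as they snap and rises sharply on the saddles; one clip may snap first. Sliding the snapped lamp along takes 2 to 8 N.
- part_table (a point): Centre of the top of the small raised aluminium part table on the stand, 62 x 90 mm, 50 mm above the bench, at stand x = 160 mm; a small part on it reaches 73 mm.
- pin_tail (a joint): Spring-loaded presence pin in the saddle of the clip at x = -38 mm, in m: 0 = up (4 mm above the saddle), about 0.004 = pressed down by a lamp fully home in this clip.
- pin_head (a joint): The same pin in the clip at x = +38 mm.
- gauge: Bystander: steel gauge block, 35 x 25 x 9 mm; origin at the centre of its underside.
- lens_ring: Bystander: black ring, 44 mm outer diameter, 14 mm high; origin at the centre of its underside.
- cleaner: Bystander: white bottle, 48 mm diameter, 110 mm high; origin at the centre of its underside.
- driver: Bystander: screwdriver lying on the bench, 170 mm long; its x runs along it.
- sample: Bystander: stepped aluminium sample part, 50 x 30 x 22 mm; origin at the centre of its underside.
- cup: Bystander: small steel bowl, 70 mm diameter, 50 mm high; origin at the centre of its underside.
- filter_box: Bystander: cardboard box, 70 x 50 x 30 mm; origin at the centre of its underside.
Things that resemble listed ones, but are neither listed nor needed, are in the scene too. There is more than one size of the lamp; the job needs the largest.

How it is judged:
By the outcome, as a careful person would: the job done as asked, in the order asked, and still so for the second after the job is handed in, with the robot touching nothing.
It also fails if it takes over 61 s, if anything falls off the work surface, if the arm or the gripper's body presses on something with over 40 N, if the wrist force passes 120 N, or if a joint passes its speed limit or range.

### The arm

A 6-joint arm with a two-finger parallel gripper is mounted at the origin on the work surface. World frame = base frame: x ahead of the robot, y to its left, z up, the work surface at z = 0. Lengths are in m, angles in rad, forces in N, time in s.
With the tool pointing down it reaches from about 0.35 to 0.85 m from the base axis. Payload 8.1 kg.
Tool frame: the origin (TCP) lies midway between the tips of the shut fingers; the grasp point (between the pads) lies 19 mm behind it; z points along the fingers, y is the line along which they close (so a half turn about z gives the same grasp; the last joint's range is limited). The gripper opens to 93 mm and grips with 3 to 60 N. Pads are 15 mm wide; open, the fingers measure 128 mm over their backs; the gripper's body (75 mm by 188 mm) begins 65 mm behind the grasp point.
Start: joints at [1.151, 0.13, 1.488, -0, 1.523, -0.085], TCP at [0.197, 0.567, 0.219] pointing down, gripper open.
Joint ranges: [-2.96, 2.96], [-0.89, 2.26], [0.02, 2.5], [-1.34, 4.48], [0, 2.73], [-2.66, 2.66]. Speed limits (rad/s): [2.39, 2.39, 2.79, 3.14, 3.14, 3.14].

### API

Orientations are given as a rotation vector (axis times angle).
In Python, from plant import read_state, read_camera, get_calibration, close_job gives the robot as it stands.
- The arm moves only by the shell command python3 -m crank 'ROWS' [FORCE]. ROWS is JSON, a list that holds one entry, the list of rows, each a list of 7 numbers: the gripper's target within -1 to 1 (fully open at 1, half-way at 0, shut at -1), then the shift along the tool's x, y, z as a fraction of full scale, then the turn, a rotation vector about the tool's x, y, z as a fraction of full scale. In form: [[[grip, x, y, z, rx, ry, rz], ...]]. A call has exactly 5 rows; each row is the pose to reach, as a shift and turn from the pose commanded when the call began, along the tool's axes at that moment; what a row does not reach only later rows make up. Full scale, the value 1, is 0.5 m for a shift and 90 degrees for a turn. A row lasts 1/8 s, in which the tool goes at most 62.5 mm and 10.7 degrees, less where a joint would pass 70% of its speed; a pose out of reach is approached as far as the arm can. A call with a number of a shift or a turn outside -1 to 1 is refused whole. A call with a gripper value outside its range is refused whole. The fingers move at their own pace and stop on an object; FORCE is the grip in N (left out, the last holds). Time passes only in rows, so rows that repeat a pose let the fingers close, or fill a call up. It gives the time, the measured TCP pose, the force, the opening and the grip force at its end, in the units of the state.
- read_state(): the state, without advancing time (a new reading comes with each control period).
- read_camera(name): name is "side" or "top" or "wrist"; returns the picture (480x640x3 uint8, red, green, blue); there is no depth.
- get_calibration(name): a dict with "fx", "fy", "cx", "cy" (pixels), "dist_coeffs" ([k1, k2, p1, p2, k3] as OpenCV has them; the pictures are not rectified), "eye" and "orientation" of the camera in the world; the wrist camera has in their place "mount" (4x4, takes a point from camera to tool coordinates, whose origin is the TCP and whose axes are the flange's). Camera axes: x right, y down, z forward; pixel columns grow to the right and rows downward; lengths in m; the calibration is good to about 2 mm. A picture is of the moment at which its call begins: read the wrist's pose just before it. get_calibration takes no time and is no camera call.
- close_job(): hands the job in; it is judged then, once.
The state is a dict: "t": time; "q": joint angles; "dq": joint speeds; "joint_torque": joint torques, N m; "tool_pos": TCP position; "orientation": TCP orientation; "force": force on the tool from outside, world axes, zero at the start; "wrist_torque": the same for the moment, N m; "opening": finger opening in m; "gripper_force": force on a finger pad.
Only numpy, scipy, OpenCV 4.12 (cv2) and the standard library are available. Lean on these libraries where they do the work, as an engineer would, in place of code of your own. Each camera call takes 0.05 s, during which the arm holds its last target. There are 200 camera calls.

## Working session

There is one attempt and no reset: what is moved stays moved. The work goes in short steps, Python scripts to look and compute and a shell command to move; the robot and the scene stay as the last step left them, time stands still between calls to the robot, and variables do not carry over. Pictures are saved under pics/ and viewed, at most 10 in all, crops included, and the job is handed in when it is done.

```bash
ls; mkdir -p pics; cat > h.py <<'E'
import numpy as np,cv2
from plant import *
from scipy.spatial.transform import Rotation as R
def cam(n):
    c=get_calibration(n);K=np.array([[c['fx'],0,c['cx']],[0,c['fy'],c['cy']],[0,0,1.]]);return c,K,np.array(c['dist_coeffs'])
def pose(n,s=None):
    c,K,d=cam(n)
    if n=='wrist':
        T=np.eye(4);T[:3,:3]=R.from_rotvec(s['orientation']).as_matrix();T[:3,3]=s['tool_pos'];T=T@np.array(c['mount']);return T[:3,:3],T[:3,3]
    o=np.array(c['orientation']);M=o if o.shape==(3,3) else R.from_rotvec(o).as_matrix()
    return M,np.array(c['eye'])
def ray(n,px,s=None):
    c,K,d=cam(n);M,e=pose(n,s)
    u=cv2.undistortPoints(np.array(px,float).reshape(-1,1,2),K,d).reshape(-1,2)
    return e,np.c_[u,np.ones(len(u))]@M.T
def plane(n,px,z,s=None):
    e,D=ray(n,px,s);return e+D*((z-e[2])/D[:,2])[:,None]
def proj(n,P,s=None):
    c,K,d=cam(n);M,e=pose(n,s);Q=(np.array(P,float).reshape(-1,3)-e)@M
    return cv2.projectPoints(Q,np.zeros(3),np.zeros(3),K,d)[0].reshape(-1,2)
E
python3 - <<'E'
from h import *
s=read_state();print(s);
for n in('top','side','wrist'):
    print(n,get_calibration(n)); cv2.imwrite(f'pics/{n}0.png',read_camera(n)[:,:,::-1])
E
```

```text
pics
{'t': 0.0, 'q': array([ 1.15057704e+00,  1.31146971e-01,  1.48927565e+00, -1.17730497e-05,
        1.52300659e+00, -8.53813978e-02]), 'dq': array([2.12085667e-03, 1.16626882e-03, 3.34653474e-04, 5.93932039e-04,
       5.63598813e-05, 2.26650403e-06]), 'joint_torque': array([ 2.56271014e-03, -5.59854412e+01, -4.91759169e+01,  7.69004412e-02,
        3.57978127e-02, -2.66049492e-04]), 'tool_pos': array([0.19690787, 0.56616327, 0.21759793]), 'orientation': array([-5.23432785e-01, -3.09722460e+00,  2.79738882e-03]), 'force': array([-0.04820553, -0.17386856, -0.33206575]), 'wrist_torque': array([0.0164766 , 0.01179695, 0.04007521]), 'gripper_force': 0.0, 'opening': 0.09279134180939293}
top {'fx': 486.78827763770573, 'fy': 486.78827763770573, 'cx': 326.8408806814755, 'cy': 241.2994002501318, 'dist_coeffs': array([0.01400986, 0.        , 0.        , 0.        , 0.        ]), 'eye': array([ 0.46361471, -0.02261269,  1.13511266]), 'orientation': array([-2.14690709,  2.18663401, -0.09917997])}
side {'fx': 461.59902441678713, 'fy': 461.59902441678713, 'cx': 323.69518364649207, 'cy': 231.57796282226698, 'dist_coeffs': array([-0.06707073,  0.        ,  0.        ,  0.        ,  0.        ]), 'eye': array([ 0.00468583, -0.51622353,  0.97519932]), 'orientation': array([-2.25288805,  1.0311178 , -0.36390158])}
wrist {'fx': 375.92904625584487, 'fy': 375.92904625584487, 'cx': 319.0330738323329, 'cy': 235.98181826715262, 'dist_coeffs': array([-0.00738116,  0.        ,  0.        ,  0.        ,  0.        ]), 'mount': array([[-3.85219997e-04, -9.60402607e-01, -2.78615658e-01,
         7.76251178e-02],
       [ 9.99999920e-01, -3.39675399e-04, -2.11742684e-04,
        -5.63555516e-04],
       [ 1.08719341e-04, -2.78615717e-01,  9.60402660e-01,
        -1.67020388e-01],
       [ 0.00000000e+00,  0.00000000e+00,  0.00000000e+00,
         1.00000000e+00]])}
```

View pics/top0.png

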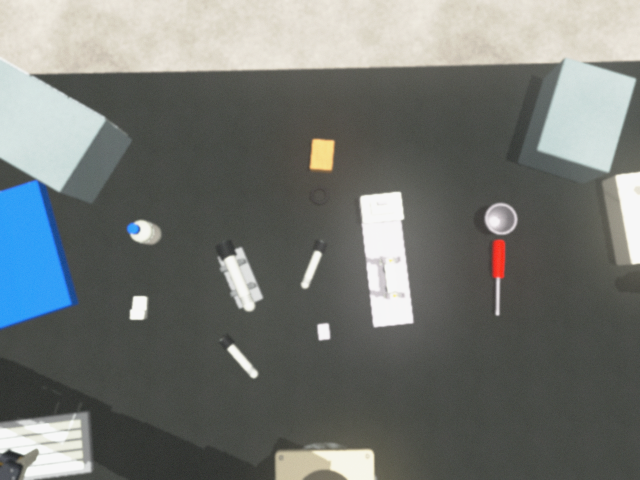

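View pics/side0.png

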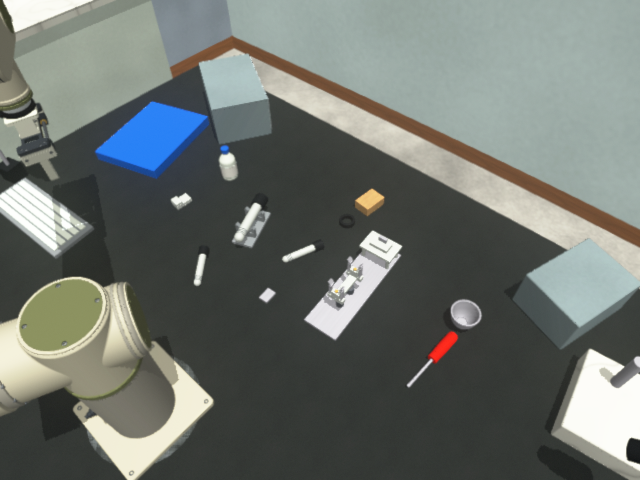

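The top view shows three lamps: (237,275) lying in the grey rest, (313,264) and (238,356) on the bench. The one in the rest is the longest and thickest, so it fits. The stand is at (387,260), with its part table at the upper end (383,208). A crop will confirm this.

```bash
python3 - <<'E'
from h import *
im=cv2.imread('pics/top0.png')
a=cv2.resize(im[225:395,205:345],None,fx=3.4,fy=3.4,interpolation=cv2.INTER_CUBIC)[:578]
b=cv2.resize(im[185:335,355:420],None,fx=3.85,fy=3.85,interpolation=cv2.INTER_CUBIC)[:578]
h=min(len(a),len(b));cv2.imwrite('pics/crop1.png',np.hstack([a[:h],b[:h]]))
print(a.shape,b.shape)
g=cv2.cvtColor(im,cv2.COLOR_BGR2GRAY);hsv=cv2.cvtColor(im,cv2.COLOR_BGR2HSV)
# stand
m=np.zeros_like(g);m[180:340,350:425]=(g[180:340,350:425]>130)*255
m=cv2.morphologyEx(m,cv2.MORPH_CLOSE,np.ones((7,7)))
cs,_=cv2.findContours(m,0,2);c=max(cs,key=cv2.contourArea);print('stand',cv2.boxPoints(cv2.minAreaRect(c)).round(1).tolist())
# lamp shafts
for n,(x0,y0,x1,y1) in dict(big=(210,235,270,315),mid=(298,235,330,292),sm=(215,330,262,382)).items():
    q=(g[y0:y1,x0:x1]>225).astype(np.uint8)*255
    cs,_=cv2.findContours(q,0,2);c=max(cs,key=cv2.contourArea)+[x0,y0];r=cv2.minAreaRect(c);print(n,r,cv2.boxPoints(r).round(1).tolist())
E
```

```text
(578, 476, 3) (578, 250, 3)
stand [[357.70001220703125, 194.5], [401.5, 190.0], [415.29998779296875, 323.0], [371.5, 327.6000061035156]]
big ((239.42898559570312, 283.02960205078125), (56.846160888671875, 9.692309379577637), 67.38013458251953) [[224.0, 258.70001220703125], [233.0, 254.89999389648438], [254.8000030517578, 307.3999938964844], [245.89999389648438, 311.1000061035156]]
mid ((310.9310302734375, 269.1723937988281), (5.942250728607178, 37.139068603515625), 21.801406860351562) [[301.29998779296875, 285.29998779296875], [315.1000061035156, 250.8000030517578], [320.6000061035156, 253.0], [306.79998779296875, 287.5]]
sm ((242.50003051757812, 361.0), (37.72290802001953, 6.208757400512695), 48.8140754699707) [[227.6999969482422, 348.79998779296875], [232.39999389648438, 344.79998779296875], [257.29998779296875, 373.20001220703125], [252.60000610351562, 377.20001220703125]]
```

View pics/crop1.png

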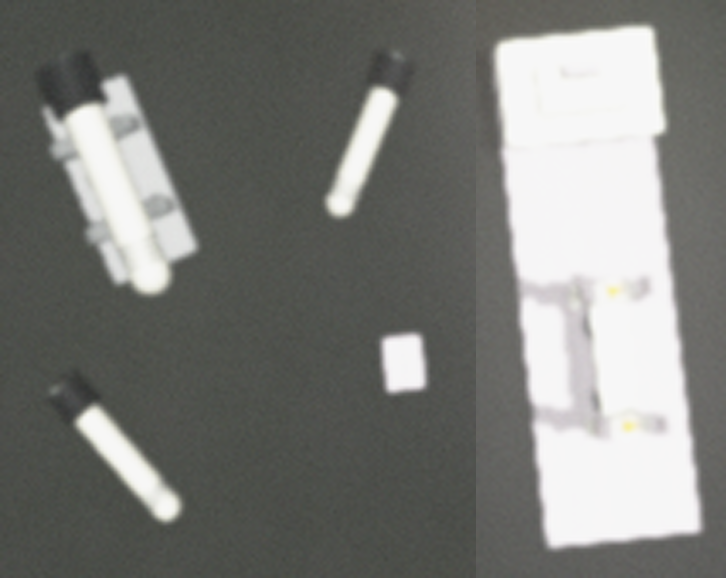

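The crop confirms the lamp in the rest at (237,275): it is clearly the largest, its head points up-left, and the other two are smaller. On the stand, the yellow presence pins are near (390,261) for the head clip and (395,296) for the tail clip.

```bash
cat >> h.py <<'E'
def rows(target,Rt,s=None):
    """shift/turn fractions from current pose to target TCP/rotation matrix"""
    s=s or read_state();M=R.from_rotvec(s['orientation']).as_matrix()
    return (M.T@(np.array(target)-s['tool_pos'])/.5).round(4),(R.from_matrix(M.T@Rt).as_rotvec()/(np.pi/2)).round(4)
def down(yaw):
    "tool z down, tool x at yaw"
    return R.from_euler('z',yaw).as_matrix()@np.diag([1,-1,-1.])
E
python3 - <<'E'
from h import *
s=read_state();M=R.from_rotvec(s['orientation']).as_matrix();print(M.round(3))
L=plane('top',[[228.5,256.8],[250.4,309.3]],.05);print('lamp shaft ends',L.round(4)) 
d=L[0]-L[1];yl=np.arctan2(d[1],d[0]);print('lamp yaw',np.degrees(yl),np.linalg.norm(d))
o=L[0]-d/np.linalg.norm(d)*.044;print('lamp o',o)
for z in(.075,.095):
    P=plane('top',[[390.3,260.8],[394.7,295.6]],z);print(z,P.round(4),np.linalg.norm(P[0]-P[1]))
B=plane('top',[[373,326.5],[413.5,322.5]],.008);T=plane('top',[[360,195],[401.5,191.5]],.05);print(B,T)
o=.5*(B[0]+B[1]);tt=.5*(T[0]+T[1]);e=tt-o;ys=np.arctan2(e[1],e[0]);print('stand yaw',np.degrees(ys),np.linalg.norm(e[:2]))
print('toolyaw now',np.degrees(np.arctan2(M[1,0],M[0,0])))
E
```

```text
[[-0.944  0.329 -0.001]
 [ 0.329  0.944 -0.001]
 [ 0.    -0.001 -1.   ]]
lamp shaft ends [[0.541  0.2053 0.05  ]
 [0.4238 0.1565 0.05  ]]
lamp yaw 22.58514259529729 0.1269443303515668
lamp o [0.50035325 0.18836109 0.05      ]
0.075 [[ 0.5239 -0.1527  0.075 ]
 [ 0.4485 -0.1599  0.075 ]] 0.0757508517580597
0.095 [[ 0.5228 -0.1503  0.095 ]
 [ 0.4488 -0.1573  0.095 ]] 0.07432174229687658
[[ 0.37835021 -0.11682189  0.008     ]
 [ 0.38582802 -0.20944159  0.008     ]] [[ 0.67539511 -0.09200259  0.05      ]
 [ 0.68154849 -0.1858612   0.05      ]]
stand yaw 4.667883313632705 0.2973690080470162
toolyaw now 160.81600593626982
```

```bash
python3 - <<'E'
from h import *
print(rows([.5,.188,.22],down(np.radians(202.6))))
E
```

```text
(array([-0.8211, -0.5154, -0.0037]), array([-8.000e-04, -4.000e-04, -4.643e-01]))
```

```bash
python3 -m crank '[[[1,-0.1,-0.063,0,0,0,-0.1],[1,-0.2,-0.126,0,0,0,-0.2],[1,-0.3,-0.19,0,0,0,-0.3],[1,-0.4,-0.25,0,0,0,-0.4],[1,-0.5,-0.314,0,0,0,-0.464]]]' && python3 - <<'E'
from h import *
print(rows([.5,.188,.22],down(np.radians(202.6))))
E
```

```text
t: 0.78
tool_pos: [0.3825, 0.3347, 0.2185]
orientation: [-0.622, 3.079, 0.0]
force: [1.1, 0.2, -0.1]
opening: 0.0932
gripper_force: 0.0
(array([-0.1028, -0.3616, -0.003 ]), array([-0.    ,  0.0001,  0.0026]))
```

```bash
python3 -m crank '[[[1,-0.03,-0.11,0,0,0,0],[1,-0.06,-0.21,0,0,0,0],[1,-0.09,-0.31,0,0,0,0],[1,-0.103,-0.362,-0.003,0,0,0],[1,-0.103,-0.362,-0.003,0,0,0]]]' && python3 - <<'E'
from h import *
s=read_state();im=read_camera('wrist')[:,:,::-1].copy();np.save('s1.npy',s,allow_pickle=True)
cv2.imwrite('pics/w1.png',im);print(s['tool_pos'],proj('wrist',[[.5,.188,.0425],[.541,.205,.0425]],s))
E
```

```text
t: 1.4
tool_pos: [0.4994, 0.1873, 0.2198]
orientation: [0.61, -3.081, 0.0]
force: [0.3, -0.6, 0.3]
opening: 0.0927
gripper_force: 0.0
[0.49940739 0.18725819 0.21977118] [[320.00296073 214.56139952]
 [320.08256463 259.1999091 ]]
```

View pics/w1.png

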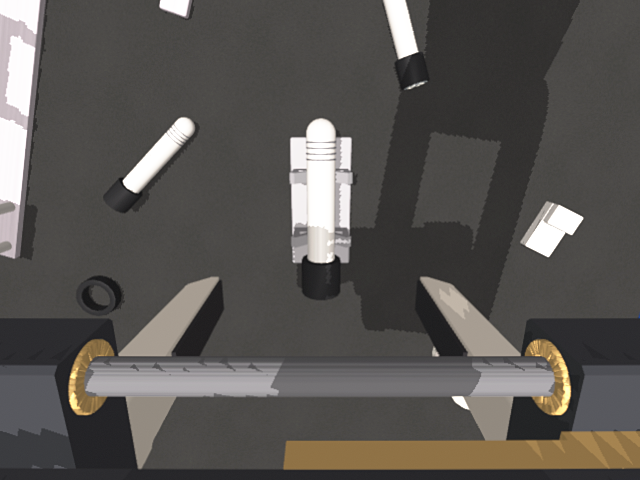

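The wrist view shows the lamp upright in the image, centred at column ~320.5, with its tail end at row 119 and its shoulder at row ~257. The yaw already matches. I'll refine the position from this picture.

```bash
python3 - <<'E'
from h import *
s=np.load('s1.npy',allow_pickle=True).item();im=cv2.imread('pics/w1.png');g=cv2.cvtColor(im,cv2.COLOR_BGR2GRAY).astype(int)
C=[]
for r in (130,143,165,205,215):
    q=g[r,285:358];w=np.where(q>200)[0]+285;print(r,w.min(),w.max())
for r in(268,280,290):
    q=g[r,285:358];w=np.where(q<35)[0]+285;print('head',r,w.min(),w.max())
print(g[250:266,320],g[114:124,320])
A=plane('wrist',[[320.5,143],[320.5,257]],.0425,s);d=A[1]-A[0];y=np.arctan2(d[1],d[0]);print('yaw',np.degrees(y))
sh=plane('wrist',[[320.5,257]],.0555,s)[0];u=d/np.linalg.norm(d);print('shoulder',sh,'origin',sh-u*.044)
tl=plane('wrist',[[320.5,119]],.0425,s)[0];print('tail',tl,'origin',tl+u*.085)
E
```

```text
130 307 333
143 291 350
165 291 349
205 292 348
215 292 348
head 268 302 339
head 280 302 339
head 290 303 339
[238 238 238 238 238 238 238 238 238 238 240 245 207  94  27  32] [ 76  74  69  76 167 239 248 251 253 254]
yaw 22.44154048434913
shoulder [0.53455827 0.20272992 0.0555    ] origin [0.49389041 0.18593334 0.0555    ]
tail [0.42062917 0.15572331 0.0425    ] origin [0.49919208 0.18817126 0.0425    ]
```

```bash
python3 -m crank '[[[1,0,0.0016,0.1,0,0,0],[1,0,0.0016,0.2,0,0,0],[1,0,0.0016,0.29,0,0,0],[1,0,0.0016,0.36,0,0,0],[1,0,0.0016,0.3925,0,0,0]]]' 30 && python3 -m crank '[[[0,0,0,0,0,0,0],[-1,0,0,0,0,0,0],[-1,0,0,0,0,0,0],[-1,0,0,0,0,0,0],[-1,0,0,0,0,0,0]]]' 45
```

```text
t: 2.08
tool_pos: [0.496, 0.1903, 0.0215]
orientation: [0.616, -3.077, -0.0]
force: [-0.1, -0.8, 0.0]
opening: 0.0931
gripper_force: 0.0
t: 2.7
tool_pos: [0.4988, 0.1897, 0.0244]
orientation: [-0.615, 3.08, 0.0]
force: [-0.3, 0.1, 0.3]
opening: 0.0475
gripper_force: 0.0
```

```bash
python3 -m crank '[[[-1,0,0,0,0,0,0],[-1,0,0,0,0,0,0],[-1,0,0,0,0,0,0],[-1,0,0,0,0,0,0],[-1,0,0,0,0,0,0]]]' 45;python3 - <<'E'
from plant import read_state
s=read_state();print(s['tool_pos'],s['force'],s['wrist_torque'],s['q'])
E
```

```text
t: 3.32
tool_pos: [0.4989, 0.1888, 0.0241]
orientation: [-0.615, 3.08, -0.002]
force: [2.4, -3.9, 1.1]
opening: 0.025
gripper_force: 45.0
[0.49886852 0.1888079  0.02405897] [ 2.43361345 -3.94963291  1.1185681 ] [-0.7390014  -0.22142181 -0.02586576] [ 2.66654986e-01  1.38156428e-01  1.85319509e+00 -1.50912607e-03
  1.14989941e+00 -1.69738197e+00]
```

```bash
python3 -m crank '[[[-1,0,0,-0.05,0,0,0],[-1,0,0,-0.14,0,0,0],[-1,0,0,-0.25,0,0,0],[-1,0,0,-0.36,0,0,0],[-1,0,0,-0.45,0,0,0]]]' && python3 - <<'E'
from h import *
print(rows([.53,-.05,.25],down(np.radians(185))))
E
```

```text
t: 3.95
tool_pos: [0.4984, 0.1898, 0.2511]
orientation: [-0.615, 3.08, 0.0]
force: [0.5, -0.3, -1.3]
opening: 0.0252
gripper_force: 45.0
(array([ 0.1258, -0.467 ,  0.002 ]), array([1.000e-04, 7.000e-04, 1.953e-01]))
```

```bash
python3 -m crank '[[[-1,0.025,-0.1,0,0,0,0.05],[-1,0.05,-0.2,0,0,0,0.1],[-1,0.08,-0.3,0,0,0,0.15],[-1,0.105,-0.4,0,0,0,0.195],[-1,0.126,-0.467,0,0,0,0.195]]]' && python3 -m crank '[[[-1,0,0,0,0,0,0],[-1,0,0,0,0,0,0],[-1,0,0,0,0,0,0],[-1,0,0,0,0,0,0],[-1,0,0,0,0,0,0]]]' && python3 - <<'E'
from h import *
s=read_state();im=read_camera('wrist')[:,:,::-1].copy();np.save('s2.npy',s,allow_pickle=True)
cv2.imwrite('pics/w2.png',im);print(s['force'],s['wrist_torque'],proj('wrist',[[.5236,-.1515,.085],[.4486,-.1585,.085]],s))
E
```

```text
t: 4.58
tool_pos: [0.5296, -0.0522, 0.2484]
orientation: [0.134, -3.138, -0.0]
force: [0.8, 1.0, -2.0]
opening: 0.025
gripper_force: 45.0
t: 5.2
tool_pos: [0.5299, -0.0495, 0.249]
orientation: [-0.139, 3.138, 0.0]
force: [0.6, 0.8, -1.8]
opening: 0.025
gripper_force: 45.0
[ 0.5879135   0.84910401 -1.76458049] [ 0.07174932 -0.02032596  0.07192568] [[206.42236127 199.96860247]
 [198.58630165 111.21257551]]
```

View pics/w2.png

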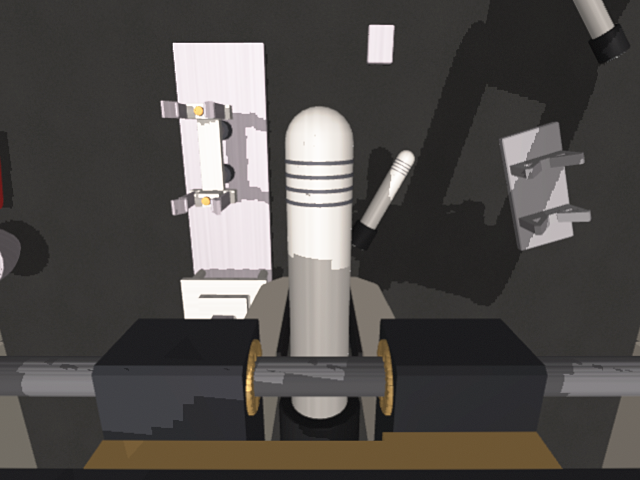

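The wrist view shows the lamp held straight, its tail at (319,107). The stand is to the left, with yellow pins at about (199,111) for the tail clip and (206,201) for the head clip, and the base's tail edge runs from (174,44) to (265,43).

```bash
python3 - <<'E'
from h import *
s=np.load('s2.npy',allow_pickle=True).item()
def yel(f,box):
    im=cv2.imread(f);h=cv2.cvtColor(im,cv2.COLOR_BGR2HSV);x0,y0,x1,y1=box
    m=cv2.inRange(h,(18,70,120),(35,255,255))[y0:y1,x0:x1];n,l,st,c=cv2.connectedComponentsWithStats(m)
    return [(st[i,4],(c[i]+[x0,y0]).round(1).tolist()) for i in range(1,n) if st[i,4]>2]
W=yel('pics/w2.png',(150,80,260,230));T=yel('pics/top0.png',(370,240,415,310));print(W,T)
wp=[c for a,c in sorted(W)[-2:]];tp=[c for a,c in sorted(T)[-2:]]
wp.sort(key=lambda c:-c[1]);tp.sort(key=lambda c:c[1])
for z in(.07,.08,.09,.1):
    a=plane('wrist',wp,z,s);b=plane('top',tp,z);d=a[0]-a[1];d2=b[0]-b[1]
    print(z,a[:,:2].round(4).tolist(),b[:,:2].round(4).tolist(),'sep',np.linalg.norm(d).round(4),np.linalg.norm(d2).round(4),'yaw',np.degrees(np.arctan2(d[1],d[0])).round(2),np.degrees(np.arctan2(d2[1],d2[0])).round(2))
# base tail edge and side edges
B=plane('wrist',[[174.5,43.5],[265.5,43.0],[270.5,276]],.008,s);print('base',B.round(4))
e=B[1]-B[0];f=B[2]-B[1];print('edge len',np.linalg.norm(e),'yaw by edge',np.degrees(np.arctan2(e[0],-e[1]))*-1, 'long yaw',np.degrees(np.arctan2(f[1],f[0])))
m=.5*(B[0]+B[1]);print('tail edge mid',m)
zax=s['tool_pos'][2]-.019
zax=s['tool_pos'][2]+.019
t=plane('wrist',[[319.5,107]],zax,s)[0];M=R.from_rotvec(s['orientation']).as_matrix();print('tail in tool',M.T@(t-s['tool_pos']))
p=plane('wrist',[[319.2,170],[319.8,240]],zax,s);print('shaft in tool',(p-s['tool_pos'])@M)
E
```

```text
[(np.int32(62), [197.8, 110.2]), (np.int32(48), [205.0, 200.8])] []Traceback (most recent call last):
  File "<stdin>", line 11, in <module>
  File "h.py", line 17, in plane
    e,D=ray(n,px,s);return e+D*((z-e[2])/D[:,2])[:,None]
        ~~~^^^^^^^^
  File "h.py", line 14, in ray
    u=cv2.undistortPoints(np.array(px,float).reshape(-1,1,2),K,d).reshape(-1,2)
      ~~~~~~~~~~~~~~~~~~~^^^^^^^^^^^^^^^^^^^^^^^^^^^^^^^^^^^^^^^^
cv2.error: OpenCV(4.12.0) /io/opencv/modules/calib3d/src/undistort.dispatch.cpp:347: error: (-215:Assertion failed) CV_IS_MAT(_src) && CV_IS_MAT(_dst) && (_src->rows == 1 || _src->cols == 1) && (_dst->rows == 1 || _dst->cols == 1) && _src->cols + _src->rows - 1 == _dst->rows + _dst->cols - 1 && (CV_MAT_TYPE(_src->type) == CV_32FC2 || CV_MAT_TYPE(_src->type) == CV_64FC2) && (CV_MAT_TYPE(_dst->type) == CV_32FC2 || CV_MAT_TYPE(_dst->type) == CV_64FC2) in function 'cvUndistortPointsInternal'
```

```bash
python3 - <<'E'
from h import *
s=np.load('s2.npy',allow_pickle=True).item()
wp=[[205,200.8],[197.8,110.2]];tp=[[390.3,260.8],[394.7,295.6]]
for z in(.07,.08,.09,.1):
    a=plane('wrist',wp,z,s);b=plane('top',tp,z);d=a[0]-a[1];d2=b[0]-b[1]
    print(z,a[:,:2].round(4).tolist(),b[:,:2].round(4).tolist(),'sep',np.linalg.norm(d).round(4),np.linalg.norm(d2).round(4),'yaw',np.degrees(np.arctan2(d[1],d[0])).round(2),np.degrees(np.arctan2(d2[1],d2[0])).round(2))
B=plane('wrist',[[174.5,43.5],[265.5,43.0],[270.5,276]],.008,s);print('base',B.round(4))
e=B[1]-B[0];f=B[2]-B[1];print('edge len',np.linalg.norm(e),'yaw',np.degrees(np.arctan2(-e[0],e[1])), 'long yaw',np.degrees(np.arctan2(f[1],f[0])))
print('tail edge mid',.5*(B[0]+B[1]))
zax=s['tool_pos'][2]+.019;M=R.from_rotvec(s['orientation']).as_matrix()
p=plane('wrist',[[319.5,107],[319.2,170],[319.8,240]],zax,s);print('tail,shaft in tool',(p-s['tool_pos'])@M, np.degrees(np.arctan2(M[1,0],M[0,0])))
E
```

```text
0.07 [[0.5277, -0.1571], [0.4476, -0.1638]] [[0.5242, -0.1533], [0.4485, -0.1605]] sep 0.0804 0.0761 yaw 4.77 5.42
0.08 [[0.5256, -0.1542], [0.4478, -0.1607]] [[0.5237, -0.1521], [0.4486, -0.1592]] sep 0.078 0.0754 yaw 4.77 5.42
0.09 [[0.5234, -0.1513], [0.4479, -0.1576]] [[0.5231, -0.1509], [0.4487, -0.1579]] sep 0.0757 0.0747 yaw 4.77 5.42
0.1 [[0.5212, -0.1484], [0.4481, -0.1545]] [[0.5225, -0.1497], [0.4489, -0.1566]] sep 0.0734 0.074 yaw 4.77 5.42
base [[ 0.386  -0.2059  0.008 ]
 [ 0.3778 -0.1165  0.008 ]
 [ 0.6237 -0.0985  0.008 ]]
edge len 0.08983517833793334 yaw 5.245947620759729 long yaw 4.170457043883484
tail edge mid [ 0.38186363 -0.16121375  0.008     ]
tail,shaft in tool [[ 0.08502618 -0.00030352 -0.01901001]
 [ 0.06171952 -0.00042159 -0.01900727]
 [ 0.03319204 -0.00018231 -0.01900391]] -174.91155547347532
```

```bash
python3 - <<'E'
from h import *
print(rows([.4958,-.1533,.2],down(np.radians(185))))
E
```

```text
(array([ 0.0862, -0.2004,  0.0979]), array([-0.    ,  0.    ,  0.0008]))
```

```bash
python3 -m crank '[[[-1,0.03,-0.07,0,0,0,0],[-1,0.06,-0.15,0,0,0,0],[-1,0.086,-0.2,0.03,0,0,0],[-1,0.086,-0.2,0.07,0,0,0],[-1,0.086,-0.2,0.1,0,0,0]]]' && python3 -m crank '[[[-1,0,0,0.04,0,0,0],[-1,0,0,0.09,0,0,0],[-1,0,0,0.13,0,0,0],[-1,0,0,0.16,0,0,0],[-1,0,0,0.16,0,0,0]]]' 55 && python3 - <<'E'
from h import *
s=read_state();im=read_camera('wrist')[:,:,::-1];S=read_camera('side')[:,:,::-1]
print(s['tool_pos'],s['force'],s['wrist_torque'],rows([.4958,-.1533,.12],down(np.radians(185)),s))
a=cv2.resize(im[60:330,180:460],None,fx=1.5,fy=1.5);b=cv2.resize(S[200:350,270:420],(405,405),interpolation=2);b=b[:405,:370];cv2.imwrite('pics/w3.png',np.hstack([a,b]))
E
```

```text
t: 5.88
tool_pos: [0.4956, -0.1529, 0.1974]
orientation: [0.137, -3.138, -0.001]
force: [0.1, 0.4, -1.8]
opening: 0.0252
gripper_force: 45.0
t: 6.5
tool_pos: [0.4949, -0.1526, 0.1172]
orientation: [0.139, -3.136, -0.002]
force: [0.8, -0.3, -0.5]
opening: 0.0248
gripper_force: 55.0
[ 0.49491531 -0.15264774  0.11720359] [ 0.77149555 -0.32956727 -0.50865785] [ 0.0572552  -0.01038168 -0.03630125] (array([-0.0016, -0.0014, -0.0056]), array([ 0.0009, -0.0016,  0.0008]))
```

View pics/w3.png

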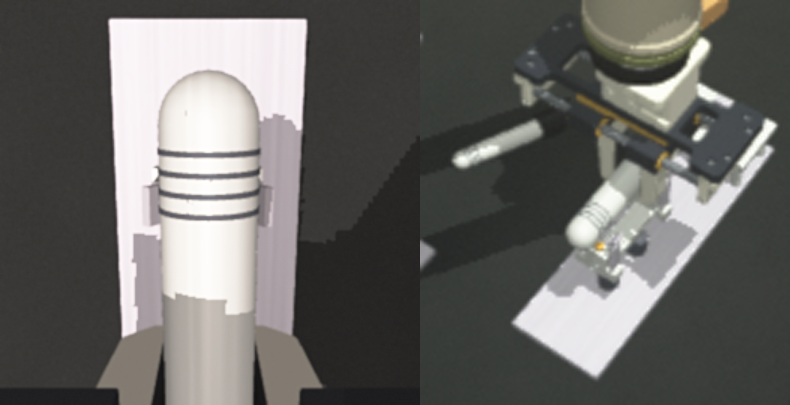

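The tail clip's fingers at crop columns 144 and 272, and the base, are both centred at column ~208. The lamp is centred at ~209, so lateral alignment is good. Now I'll feel downwards.

```bash
python3 -m crank '[[[-1,0,0,0.003,0,0,0],[-1,0,0,0.006,0,0,0],[-1,0,0,0.009,0,0,0],[-1,0,0,0.012,0,0,0],[-1,0,0,0.012,0,0,0]]]';python3 -m crank '[[[-1,0,0,0.002,0,0,0],[-1,0,0,0.004,0,0,0],[-1,0,0,0.006,0,0,0],[-1,0,0,0.008,0,0,0],[-1,0,0,0.008,0,0,0]]]'; python3 -m crank '[[[-1,0,0,0.002,0,0,0],[-1,0,0,0.004,0,0,0],[-1,0,0,0.006,0,0,0],[-1,0,0,0.006,0,0,0],[-1,0,0,0.006,0,0,0]]]'
```

```text
t: 7.22
tool_pos: [0.4957, -0.1535, 0.1127]
orientation: [0.138, -3.138, -0.0]
force: [0.2, -0.4, -1.3]
opening: 0.0246
gripper_force: 55.0
t: 7.85
tool_pos: [0.4957, -0.1535, 0.1087]
orientation: [0.138, -3.138, -0.0]
force: [0.2, -0.3, -3.1]
opening: 0.025
gripper_force: 55.0
t: 8.48
tool_pos: [0.4958, -0.1535, 0.1059]
orientation: [-0.138, 3.139, -0.0]
force: [0.2, -0.6, -1.8]
opening: 0.0247
gripper_force: 55.0
```

```bash
for i in 1; do :; done; python3 -m crank '[[[-1,0,0,0.002,0,0,0],[-1,0,0,0.004,0,0,0],[-1,0,0,0.006,0,0,0],[-1,0,0,0.006,0,0,0],[-1,0,0,0.006,0,0,0]]]' | grep -E 'tool_pos|force:'; python3 -m crank '[[[-1,0,0,0.002,0,0,0],[-1,0,0,0.004,0,0,0],[-1,0,0,0.006,0,0,0],[-1,0,0,0.006,0,0,0],[-1,0,0,0.006,0,0,0]]]' | grep -E 'tool_pos|force:'
```

```text
tool_pos: [0.4958, -0.1535, 0.1029]
force: [0.5, -0.8, -2.0]
gripper_force: 55.0
tool_pos: [0.4958, -0.1535, 0.0999]
force: [0.1, 0.2, -1.2]
gripper_force: 55.0
```

```bash
python3 -m crank '[[[-1,0,0,0.001,0,0,0],[-1,0,0,0.002,0,0,0],[-1,0,0,0.004,0,0,0],[-1,0,0,0.004,0,0,0],[-1,0,0,0.004,0,0,0]]]' | grep -E 'tool_pos|force:'; python3 -m crank '[[[-1,0,0,0.001,0,0,0],[-1,0,0,0.002,0,0,0],[-1,0,0,0.004,0,0,0],[-1,0,0,0.004,0,0,0],[-1,0,0,0.004,0,0,0]]]' | grep -E 'tool_pos|force:'
```

```text
tool_pos: [0.4958, -0.1535, 0.0979]
force: [-0.4, 0.6, -1.9]
gripper_force: 55.0
tool_pos: [0.496, -0.1535, 0.0963]
force: [-1.9, 2.0, 4.8]
gripper_force: 55.0
```

```bash
python3 -m crank '[[[-1,0,0,0.001,0,0,0],[-1,0,0,0.002,0,0,0],[-1,0,0,0.003,0,0,0],[-1,0,0,0.003,0,0,0],[-1,0,0,0.003,0,0,0]]]' | grep -E 'tool_pos|force:';python3 -c "
from plant import *;print(read_state()['wrist_torque'])"
```

```text
tool_pos: [0.4966, -0.1538, 0.0955]
force: [-1.9, 3.0, 8.6]
gripper_force: 55.0
[ 0.33597137  0.35127844 -0.03991859]
```

Contact came at TCP z ≈ 0.097 (axis ≈ 0.116), so home is ≈ 0.098, which agrees with the pins. I'll nudge +y and press on in small steps.

```bash
python3 -m crank '[[[-1,0,0.001,0.001,0,0,0],[-1,0,0.0016,0.002,0,0,0],[-1,0,0.0016,0.002,0,0,0],[-1,0,0.0016,0.002,0,0,0],[-1,0,0.0016,0.002,0,0,0]]]' | grep -E 'tool_pos|force:';python3 -c "
from plant import *;print(read_state()['wrist_torque'])"
```

```text
tool_pos: [0.497, -0.1535, 0.0952]
force: [-3.2, 0.5, 11.6]
gripper_force: 55.0
[ 0.1760328   0.46609305 -0.06723243]
```

```bash
python3 -m crank '[[[-1,0,0,0.001,0,0,0],[-1,0,0,0.002,0,0,0],[-1,0,0,0.002,0,0,0],[-1,0,0,0.002,0,0,0],[-1,0,0,0.002,0,0,0]]]' | grep -E 'tool_pos|force:';python3 -c "
from plant import *;print(read_state()['wrist_torque'])"
```

```text
tool_pos: [0.4974, -0.1536, 0.0945]
force: [-1.1, 1.5, 11.6]
gripper_force: 55.0
[ 0.13440157  0.29723208 -0.03265231]
```

```bash
python3 -m crank '[[[-1,0,0,0.001,0,0,0],[-1,0,0,0.002,0,0,0],[-1,0,0,0.002,0,0,0],[-1,0,0,0.002,0,0,0],[-1,0,0,0.002,0,0,0]]]' | grep -E 'tool_pos|orient|force:'
```

```text
tool_pos: [0.4976, -0.1536, 0.0936]
orientation: [-0.138, 3.135, -0.003]
force: [-0.4, 1.4, 12.4]
gripper_force: 55.0
```

```bash
python3 -m crank '[[[-1,0,0,0.001,0,0,0],[-1,0,0,0.002,0,0,0],[-1,0,0,0.002,0,0,0],[-1,0,0,0.002,0,0,0],[-1,0,0,0.002,0,0,0]]]' | grep -E 'tool_pos|orient|force:'
```

```text
tool_pos: [0.4977, -0.1536, 0.0928]
orientation: [-0.138, 3.134, -0.003]
force: [-1.2, 0.9, 12.6]
gripper_force: 55.0
```

```bash
python3 -c "
from h import *;s=read_state();print(R.from_rotvec(s['orientation']).as_matrix().round(4),s['wrist_torque'])"
```

```text
[[-0.9961 -0.0877  0.0043]
 [-0.0877  0.9961 -0.002 ]
 [-0.0041 -0.0024 -1.    ]] [ 0.12624007  0.3517549  -0.07803719]
```

```bash
python3 -m crank '[[[-1,0,0,0.001,0,0,0],[-1,0,0,0.002,0,0,0],[-1,0,0,0.003,0,0,0],[-1,0,0,0.003,0,0,0],[-1,0,0,0.003,0,0,0]]]' | grep -E 'tool_pos|force:'
```

```text
tool_pos: [0.4974, -0.1535, 0.0906]
force: [1.3, -0.1, 8.0]
gripper_force: 55.0
```

```bash
python3 -m crank '[[[-1,0,0,0.001,0,0,0],[-1,0,0,0.002,0,0,0],[-1,0,0,0.003,0,0,0],[-1,0,0,0.003,0,0,0],[-1,0,0,0.003,0,0,0]]]' | grep -E 'tool_pos|force:'
```

```text
tool_pos: [0.497, -0.1533, 0.0885]
force: [0.4, 0.2, 5.4]
gripper_force: 55.0
```

```bash
python3 -m crank '[[[-1,0,0,0.001,0,0,0],[-1,0,0,0.002,0,0,0],[-1,0,0,0.003,0,0,0],[-1,0,0,0.003,0,0,0],[-1,0,0,0.003,0,0,0]]]' | grep -E 'tool_pos|force:'
```

```text
tool_pos: [0.4961, -0.1529, 0.086]
force: [3.0, -1.0, 2.2]
gripper_force: 55.0
```

```bash
python3 -m crank '[[[-1,0,0,0.001,0,0,0],[-1,0,0,0.002,0,0,0],[-1,0,0,0.004,0,0,0],[-1,0,0,0.004,0,0,0],[-1,0,0,0.004,0,0,0]]]' | grep -E 'tool_pos|force:'
```

```text
tool_pos: [0.4952, -0.1526, 0.0833]
force: [0.3, -1.8, -2.1]
gripper_force: 55.0
```

```bash
python3 -m crank '[[[-1,0,0,0.001,0,0,0],[-1,0,0,0.002,0,0,0],[-1,0,0,0.004,0,0,0],[-1,0,0,0.004,0,0,0],[-1,0,0,0.004,0,0,0]]]' | grep -E 'tool_pos|force:'; python3 -c "
from plant import *;print(read_state()['wrist_torque'])"
```

```text
tool_pos: [0.4957, -0.1527, 0.0818]
force: [-0.6, -0.9, -0.0]
gripper_force: 55.0
[-0.15661812  0.05574061 -0.03162163]
```

```bash
python3 -m crank '[[[-1,0,0,0.001,0,0,0],[-1,0,0,0.002,0,0,0],[-1,0,0,0.003,0,0,0],[-1,0,0,0.003,0,0,0],[-1,0,0,0.003,0,0,0]]]' | grep -E 'tool_pos|force:'
```

```text
tool_pos: [0.4957, -0.1527, 0.0803]
force: [-0.3, -1.0, -0.8]
gripper_force: 55.0
```

```bash
python3 -m crank '[[[-1,0,0,0.001,0,0,0],[-1,0,0,0.002,0,0,0],[-1,0,0,0.002,0,0,0],[-1,0,0,0.002,0,0,0],[-1,0,0,0.002,0,0,0]]]' | grep -E 'tool_pos|force:'; python3 -c "
from plant import *;print(read_state()['wrist_torque'])"
```

```text
tool_pos: [0.4957, -0.1527, 0.0793]
force: [-0.3, -1.2, -0.9]
gripper_force: 55.0
[-0.16887751  0.04857772  0.00611403]
```

```bash
python3 -m crank '[[[-1,0,0,0.0005,0,0,0],[-1,0,0,0.001,0,0,0],[-1,0,0,0.0015,0,0,0],[-1,0,0,0.0015,0,0,0],[-1,0,0,0.0015,0,0,0]]]' | grep -E 'tool_pos|force:'
```

```text
tool_pos: [0.4957, -0.1527, 0.0787]
force: [-1.0, -1.0, 1.0]
gripper_force: 55.0
```

```bash
python3 -m crank '[[[-1,0,0,0.0005,0,0,0],[-1,0,0,0.001,0,0,0],[-1,0,0,0.001,0,0,0],[-1,0,0,0.001,0,0,0],[-1,0,0,0.001,0,0,0]]]' | grep -E 'tool_pos|force:'; python3 -c "
from plant import *;print(read_state()['wrist_torque'])"
```

```text
tool_pos: [0.4957, -0.1527, 0.0785]
force: [-2.5, -0.2, 5.2]
gripper_force: 55.0
[ 0.03501519  0.58431351 -0.0013987 ]
```

```bash
python3 -m crank '[[[-1,0,0,0.0005,0,0,0],[-1,0,0,0.001,0,0,0],[-1,0,0,0.001,0,0,0],[-1,0,0,0.001,0,0,0],[-1,0,0,0.001,0,0,0]]]' | grep -E 'tool_pos|orien|force:'; python3 -c "
from h import *;s=read_state();print(s['wrist_torque'],R.from_rotvec(s['orientation']).as_matrix().round(4)[2])"
```

```text
tool_pos: [0.4958, -0.1528, 0.0785]
orientation: [-0.138, 3.139, -0.0]
force: [-6.1, 0.2, 10.1]
gripper_force: 55.0
[ 0.1708005   0.95942603 -0.01896624] [-0.e+00 -1.e-04 -1.e+00]
```

```bash
python3 -m crank '[[[-1,0.001,0,0.0005,0,0,0],[-1,0.001,0,0.001,0,0,0],[-1,0.001,0,0.001,0,0,0],[-1,0.001,0,0.001,0,0,0],[-1,0.001,0,0.001,0,0,0]]]' | grep -E 'tool_pos|orien|force:'; python3 - <<'E'
from h import *
s=read_state();print(s['wrist_torque']);S=read_camera('side')[:,:,::-1];im=read_camera('wrist')[:,:,::-1]
a=cv2.resize(im[60:330,180:460],None,fx=1.5,fy=1.5);b=cv2.resize(S[230:330,290:390],(405,405),interpolation=2)[:,:375];cv2.imwrite('pics/w4.png',np.hstack([a,b]))
E
```

```text
tool_pos: [0.4958, -0.1528, 0.0784]
orientation: [-0.138, 3.138, -0.0]
force: [-4.5, 1.8, 11.3]
gripper_force: 55.0
[ 0.32791359  0.83678295 -0.02875844]
```

View pics/w4.png

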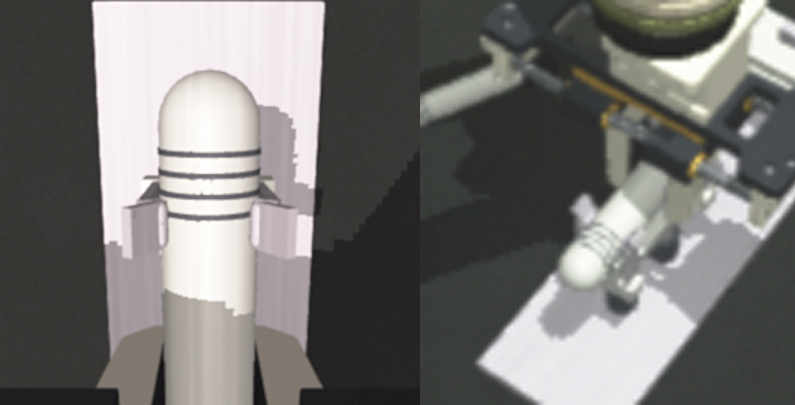

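The tail clip's fingers have closed above the lamp's widest line (crop columns 145 and 275), and the tail is still at the same row, so nothing slipped in the grip. I'll ease off the press and slide back.

```bash
python3 -m crank '[[[-1,0,0,-0.0015,0,0,0],[-1,0.003,0,-0.0015,0,0,0],[-1,0.006,0,-0.0015,0,0,0],[-1,0.008,0,-0.0015,0,0,0],[-1,0.01,0,-0.0015,0,0,0]]]' | grep -E 'tool_pos|force:'
```

```text
tool_pos: [0.4918, -0.1534, 0.0786]
force: [5.6, 0.6, 0.8]
gripper_force: 55.0
```

```bash
python3 -m crank '[[[-1,0.001,0,0,0,0,0],[-1,0.002,0,0,0,0,0],[-1,0.003,0,0,0,0,0],[-1,0.004,0,0,0,0,0],[-1,0.004,0,0,0,0,0]]]' | grep -E 'tool_pos|force:'
```

```text
tool_pos: [0.4898, -0.1535, 0.0785]
force: [5.9, 0.5, 0.8]
gripper_force: 55.0
```

```bash
python3 -m crank '[[[-1,0.001,0,0,0,0,0],[-1,0.002,0,0,0,0,0],[-1,0.003,0,0,0,0,0],[-1,0.003,0,0,0,0,0],[-1,0.003,0,0,0,0,0]]]' | grep -E 'tool_pos|force:'
```

```text
tool_pos: [0.4883, -0.1537, 0.0785]
force: [5.7, 0.4, 1.3]
gripper_force: 55.0
```

```bash
python3 -m crank '[[[-1,0.001,0,0,0,0,0],[-1,0.002,0,0,0,0,0],[-1,0.003,0,0,0,0,0],[-1,0.003,0,0,0,0,0],[-1,0.003,0,0,0,0,0]]]' | grep -E 'tool_pos|force:'
```

```text
tool_pos: [0.4868, -0.1538, 0.0786]
force: [5.1, -0.7, 1.1]
gripper_force: 55.0
```

```bash
python3 -m crank '[[[-1,0.0005,0,0,0,0,0],[-1,0.001,0,0,0,0,0],[-1,0.0015,0,0,0,0,0],[-1,0.002,0,0,0,0,0],[-1,0.002,0,0,0,0,0]]]' | grep -E 'tool_pos|force:'
```

```text
tool_pos: [0.4862, -0.1539, 0.0786]
force: [7.5, 1.1, 0.1]
gripper_force: 55.0
```

```bash
python3 -m crank '[[[-1,0.0005,0,0,0,0,0],[-1,0.001,0,0,0,0,0],[-1,0.0015,0,0,0,0,0],[-1,0.0015,0,0,0,0,0],[-1,0.0015,0,0,0,0,0]]]' | grep -E 'tool_pos|force:'
```

```text
tool_pos: [0.4862, -0.1539, 0.0786]
force: [12.3, -0.0, -4.1]
gripper_force: 55.0
```

The shoulder is on the stop: force rose from 5 to 12 N with no motion, after a 9.6 mm slide. I'll unload, settle the lamp down and release.

```bash
python3 -m crank '[[[-1,-0.0005,0,0.001,0,0,0],[-1,-0.0015,0,0.0015,0,0,0],[-1,-0.0018,0,0.0015,0,0,0],[-1,-0.0018,0,0.0015,0,0,0],[-1,-0.0018,0,0.0008,0,0,0]]]' | grep -E 'tool_pos|force:'; python3 -m crank '[[[0.2,0,0,0,0,0,0],[0.4,0,0,0,0,0,0],[0.4,0,0,0,0,0,0],[0.4,0,0,0,0,0,0],[0.4,0,0,0,0,0,0]]]'
```

```text
tool_pos: [0.4862, -0.1539, 0.0786]
force: [7.4, -0.2, 1.6]
gripper_force: 55.0
t: 26.08
tool_pos: [0.4843, -0.1537, 0.0774]
orientation: [0.138, -3.138, -0.0]
force: [0.1, -0.2, -0.8]
opening: 0.0641
gripper_force: 0.0
```

```bash
python3 -m crank '[[[0.4,0,0,-0.04,0,0,0],[0.4,0,0,-0.1,0,0,0],[0.4,0,0,-0.2,0,0,0],[0.4,0,0,-0.3,0,0,0],[0.4,0,0,-0.36,0,0,0]]]' && python3 -m crank '[[[0.4,-0.08,0.1,0,0,0,0],[0.4,-0.12,0.2,0,0,0,0],[0.4,-0.12,0.2,0,0,0,0],[0.4,-0.12,0.2,0,0,0,0],[0.4,-0.12,0.2,0,0,0,0]]]'&& python3 - <<'E'
from h import *
s=read_state();np.save('s5.npy',s,allow_pickle=True);im=read_camera('wrist')[:,:,::-1];S=read_camera('side')[:,:,::-1]
cv2.imwrite('pics/w5f.png',im);q=proj('wrist',[[.486,-.154,.098],[.53,-.15,.098]],s);print(q)
cx,cy=q.mean(0).astype(int);x0=max(0,min(cx-130,380));y0=max(0,min(cy-130,220))
a=cv2.resize(im[y0:y0+260,x0:x0+260],(400,400),interpolation=2);b=cv2.resize(S[220:350,285:415],(400,400),interpolation=2);cv2.imwrite('pics/w5.png',np.hstack([a,b]));print(x0,y0)
E
```

```text
t: 26.7
tool_pos: [0.4852, -0.154, 0.2607]
orientation: [-0.138, 3.135, -0.002]
force: [-0.2, -0.7, -0.1]
opening: 0.0651
gripper_force: 0.0
t: 27.32
tool_pos: [0.5351, -0.05, 0.2574]
orientation: [0.136, -3.138, 0.001]
force: [-0.1, -0.2, 0.0]
opening: 0.0651
gripper_force: 0.0
[[202.76807312 151.58799472]
 [207.27442638 202.78355157]]
75 47
```

View pics/w5.png

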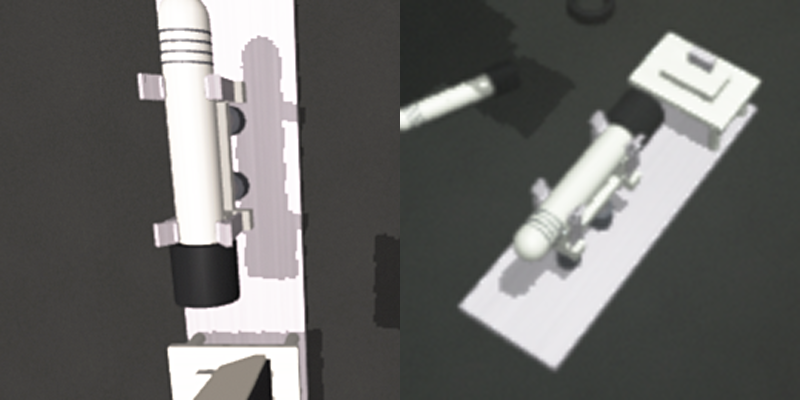

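The lamp sits level in both clips (crop rows ~85 and ~232). Its black head points at the part table, and the shoulder (row ~243) is against the head clip. The robot is clear, so I'm handing in.

```bash
python3 -c "
from plant import *;print(close_job())"
```

```text
the job is handed in; nothing more can be done
None
```

The largest lamp is snapped level into both clips, its head towards the part table; I slid it back 9.6 mm until its shoulder met the stop, let go, and handed in at about 27 s, with pressing forces between moves at about 14 N or less.

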